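Knock a stuck moulding out of its carrier on the ejector stand

ROBOT

A 6-joint arm with a two-finger parallel gripper is mounted at the origin on the work surface. World frame = base frame: x ahead of the robot, y to its left, z up, the work surface at z = 0. Lengths are in mm, angles in rad, forces in N, time in s.
With the tool pointing down it reaches from about 275 to 825 mm from the base axis. Payload 4.9 kg.
Tool frame: the origin (TCP) lies at the very end of the fingers, on their centre line; the grasp point (between the pads) lies 19 mm behind it; z points along the fingers, y is the line along which they close (so a half turn about z gives the same grasp; the last joint's range is limited). The gripper opens to 85 mm and grips with 20 to 120 N. Pads are 22 mm wide; open, the fingers measure 114 mm over their backs; the gripper's body (76 mm by 85 mm) begins 54 mm behind the grasp point. The pads swing forward as they close: fully open they stand 13 mm farther back than shut.
Start: joints at [1.09, 0.326, -0.193, 1.052, 0, 1.437], TCP at [186.935, 517.276, 231.281] pointing down, gripper open.
Joint ranges: [-2.65, 2.65], [-0.97, 1.79], [-1.3, 1.35], [-1.93, 2.1], [-1.47, 1.37], [-3.14, 3.14]. Speed limits (rad/s): [2.57, 2.57, 3.14, 3.14, 3.14, 3.14].

INTERFACE

Orientations are given as [roll, pitch, yaw] about the fixed x, y, z axes, in that order (R = Rz(yaw) Ry(pitch) Rx(roll)).
In Python, from bench import bot, solve_ik, imaging gives the robot as it stands. Calls block until the motion is done:
- bot.move_ptp(position, orientation): joint-space move of the TCP to a pose.
- bot.movel(position, rot=None, max_speed=150, threshold=None): straight line of the TCP; rot=None keeps the orientation; max_speed is the mean speed in mm/s. With threshold (N) it stops when the force on the tool has changed by that much, and returns True; else False.
- bot.move_j(angles): joint-space move.
- bot.grip(opening, effort=None): opening from 0.0 (shut) to 1.0 (fully open); effort is the grip in N (None keeps the last); returns when the fingers have stopped.
- bot.dwell(seconds).
- solve_ik(position, orientation): joint angles nearest the present ones, or None.
- bot.get_state(): the state.
- imaging.capture(name): name is "scene" or "top" or "wrist"; returns the picture (420x560x3 uint8, blue, green, red); there is no depth.
- imaging.camera_model(name): a dict with "K" (3x3 intrinsics, pixels), "position" and "rotation" of the camera in the world. Camera axes: x right, y up, looking along -z (the intrinsics and any distortion apply to the point x, -y, -z); pixel columns grow to the right and rows downward; lengths in mm; the calibration is good to about 2 mm. A picture is of the moment at which its call begins: read the wrist's pose just before it. camera_model takes no time and is no camera call; for the wrist camera it gives the pose at the moment of the call.
A pose or a line that the arm cannot do raises bot.IKError and nothing moves.
- bot.sign_off(): hands the job in; it is judged then, once.
The state is a dict: "t": time; "qpos": joint angles; "joint_velocities": joint speeds; "effort": joint torques, N m; "tcp_pos": TCP position; "orientation": TCP orientation; "contact_force": force on the tool from outside, world axes, zero at the start; "wrist_torque": the same for the moment, N m; "opening": opening from 0.0 (shut) to 1.0 (fully open); "gripper_force": force on a finger pad.
Only numpy, scipy, OpenCV 4.12 (cv2) and the standard library are available. Lean on these libraries where they do the work, as an engineer would, in place of code of your own. Each camera call takes 0.05 s, during which the arm holds its last target. There are 200 camera calls.

TASK

A green lattice moulding is stuck in the pocket of the aluminium carrier in the grey cradle: take the carrier to the blue ejector stand (held by its two short ends, the only way it goes in, so it must be set down and taken again) and push it fully down between the cheeks, so that the steel post drives the moulding up from behind through the hole in the carrier's underside. Then lift the moulding out and stand it upright in the empty middle compartment of the yellow tray. Leave the carrier fully down on the stand, and do not disturb the other things on the bench.

Things in the scene. Friction and masses are not known exactly. Their poses are not given: they have to be found in the camera images.
- carrier_mid (a point): centre (20 mm above the underside) of the carrier, a loose aluminium block 60 (x) x 44 (y) x 40 mm high (z up), 0.22 kg, alike either way round. Pocket 34 x 26 mm in its top, 32 deep; an 18 mm hole goes through the middle of the pocket's 8 mm thick floor. A spring clip in the pocket holds the moulding: 8 to 16 N drives it up, free after 8 mm
- moulding_mid (a point): centre (half-way up) of the moulding, a loose sea-green plastic lattice block 32 (x) x 24 (y) x 30 mm high (z), 25 g, sides and underside solid. At first it stands on the pocket's floor, axes along the carrier's, its top 2 mm below the rim. With the carrier fully down on the stand it rests on the post, free of the clip, 16 mm proud of the carrier's top
- cradle: fixed grey cradle holding the carrier at the start, axes alike; origin on the bench at its centre. Base 110 (x) x 80 (y) x 10 mm, carrier on top of it. Two cheeks, 50 mm wide, up to 52 mm above the bench, close against the carrier's short ends (|x| 32.5 to 42.5 mm); 3 mm lips along its long sides. The carrier can be taken there only across its 44 mm width (y)
- pad: black rubber pad fixed on the bench, 140 x 140 mm, 4 mm thick, clear: room to set the carrier down. Origin on the bench at its centre
- stand: fixed blue ejector stand; origin on the bench at its centre. Base 110 (x) x 90 (y) x 12 mm. Two cheeks along x, 44 mm long, 8 thick, up to 68 mm above the bench, leave a channel 49 mm wide (y), open at both x ends; the carrier goes in, long side along x, either way round. Fully down, its underside is 12 and its top 52 mm above the bench
- post_top (a point): middle of the top of the ejector stand's upright steel post, 12 mm in diameter, 38 mm above the bench, at the stand's centre. It first touches the moulding when the carrier's underside is 30 mm above the bench
- tray_middle (a point): centre of the floor (5 mm above the bench) of the empty middle compartment of the fixed yellow tray; axes are the tray's. Tray 100 (x) x 164 (y) x 14 mm high, walls 4 mm, three compartments in a row along y, the middle one 92 x 50 mm inside
- done_a: finished moulding, just like the stuck one, standing in the tray's +y compartment; origin under its centre. To be left alone
- done_b: finished moulding standing in the tray's -y compartment; origin under its centre. To be left alone
- ribbed_a: white ribbed plastic strip 130 x 60 x 8 mm lying beyond the work; bystander
- ribbed_b: white ribbed plastic strip 110 x 50 x 8 mm lying beyond the work; bystander
- snips: trimming snips with red handles, 130 x 65 x 9 mm, lying near the robot; bystander
- deburrer: blue-handled deburring tool, 150 mm long, lying beyond the work; bystander
- toy: sea-green lattice cube of 45 mm standing near the robot; bystander
There are look-alikes about, which are no part of the job. Several things have the shape of the stand; the one meant has the colours described above. What is shaped like the part that bears carrier_mid but orange is not meant.

How it is judged (in metres and radians):
On the way:
1. the carrier is fully down on the ejector stand, the moulding driven at least 14 mm up out of its pocket (z of carrier_mid in the frame of stand below 0.0355 m and horizontal distance between carrier_mid and stand below 0.006 m and angle between carrier_mid's own z axis and vertical below 0.08 rad and z of moulding_mid in the frame of carrier_mid above 0.017 m and horizontal distance between moulding_mid and carrier_mid below 0.006 m), for 0.2 s.
At the end, for the whole second after the job is handed in: The moulding stands upright (within 0.15 rad) and at rest on the floor of the tray's middle compartment, between its walls; the carrier is at rest fully down on the ejector stand (within 3.5 mm in height, 6 mm sideways, level within 0.08 rad) (z of carrier_mid in the frame of stand below 0.0355 m and horizontal distance between carrier_mid and stand below 0.006 m and angle between carrier_mid's own z axis and vertical below 0.08 rad and x of moulding_mid in the frame of tray_middle between -0.04 and 0.04 m and y of moulding_mid in the frame of tray_middle between -0.02 and 0.02 m and z of moulding_mid in the frame of tray_middle between 0.012 and 0.018 m and angle between moulding_mid's own z axis and vertical below 0.15 rad and linear speed of each of moulding, carrier below 0.02 m/s); the robot touches nothing.
It fails at once if a bystander (finished mouldings, ribbed strips, snips, deburring tool, lattice cube) is moved more than 25 mm from where it was (distance of any of done_a, done_b, ribbed_a, ribbed_b, snips, deburrer, toy from where it was at the start of the episode above 0.025 m).
It also fails if it takes over 67 s, if anything falls off the work surface, if the arm or the gripper's body presses on something with over 40 N, if the wrist force passes 120 N, or if a joint passes its speed limit or range.

## Working session

There is one attempt and no reset: what is moved stays moved. The work goes in short steps, each a Python script; the robot and the scene stay as the last script left them, time stands still between calls to the robot, and variables do not carry over. Pictures are saved under pics/ and viewed, at most 10 in all, crops included, and the job is handed in when it is done.

```bash
ls; mkdir -p pics
python3 - <<'E'
from bench import bot, imaging
import cv2,numpy as np
for n in ("scene","top"):
    im=imaging.capture(n); cv2.imwrite(f"pics/{n}0.png",im)
    m=imaging.camera_model(n); print(n,{k:(np.round(v,4).tolist() if not isinstance(v,str) else v) for k,v in m.items()})
print(bot.get_state())
E
```

```text
pics
scene {'K': [[423.1032, 0.0, 273.7928], [0.0, 423.1032, 205.3806], [0.0, 0.0, 1.0]], 'position': [1070.6452, -552.5521, 691.7765], 'rotation': [0.9119, 0.0049, 0.6627]}
top {'K': [[471.3697, 0.0, 273.0368], [0.0, 471.3697, 207.2733], [0.0, 0.0, 1.0]], 'position': [481.2352, 54.8417, 1357.4704], 'rotation': [0.0717, 0.0117, -1.5575]}
{'t': 0.1, 'qpos': array([ 1.08981030e+00,  3.26914752e-01, -1.93452918e-01,  1.05203847e+00,
        1.00646109e-05,  1.43663546e+00]), 'joint_velocities': array([-0.00032084, -0.00166067,  0.00253927,  0.00134282, -0.00027609,
        0.0005113 ]), 'effort': array([-1.77919725e-05, -4.44238365e+01,  2.63038766e+01,  7.91750732e-03,
       -2.25533986e-04, -6.95147353e-07]), 'tcp_pos': array([186.67466941, 516.79589975, 230.56741702]), 'orientation': array([-3.13999865e+00, -2.25301341e-04,  2.79476730e+00]), 'contact_force': array([0.45797152, 0.41589499, 0.19953909]), 'wrist_torque': array([-0.02608241, -0.04061554, -0.04538078]), 'gripper_force': 0.0, 'opening': 1.0021815272645356}
```

View pics/top0.png

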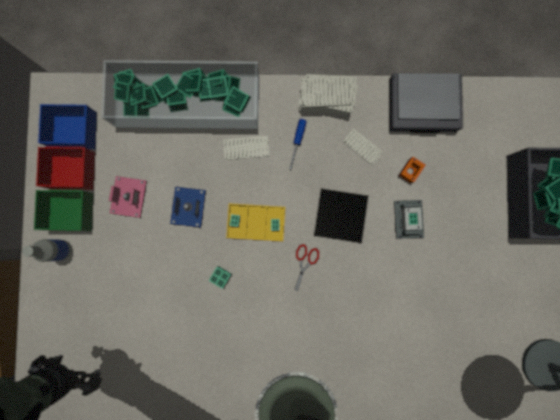

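View pics/scene0.png

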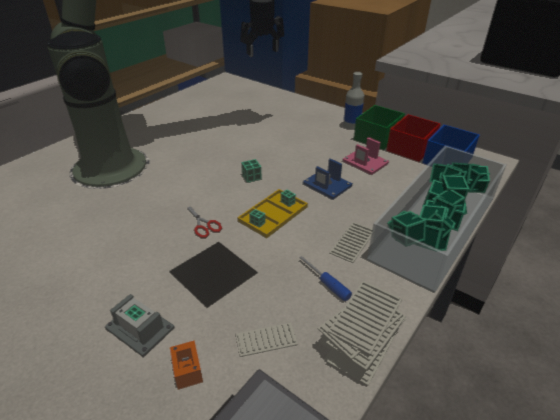

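The top view shows the stand (dark blue) at about px (188,207), the tray at (256,222), the pad at (341,215) and the cradle with the carrier at (409,218). The pink stand at (128,197) and the orange block at (412,170) are the look-alikes. In the scene view the stand's cheeks are at (328,177).

```bash
cat > h.py <<'E'
from bench import bot, solve_ik, imaging
import cv2, numpy as np
from scipy.spatial.transform import Rotation as R
def ray(m,uv,z):
    K=m["K"]; Rc=R.from_euler('xyz',m["rotation"]).as_matrix()
    uv=np.atleast_2d(uv).astype(float)
    d=np.c_[(uv[:,0]-K[0][2])/K[0][0],-(uv[:,1]-K[1][2])/K[1][1],-np.ones(len(uv))]@Rc.T
    C=np.array(m["position"]); return C+d*((z-C[2])/d[:,2])[:,None]
def proj(m,P):
    K=m["K"]; Rc=R.from_euler('xyz',m["rotation"]).as_matrix()
    p=(np.atleast_2d(P)-m["position"])@Rc
    return np.c_[K[0][2]+K[0][0]*p[:,0]/-p[:,2],K[1][2]-K[1][1]*p[:,1]/-p[:,2]]
def hsv(im): return cv2.cvtColor(im,cv2.COLOR_BGR2HSV)
def blob(mask,near,rad):
    """largest contour near a pixel"""
    k=np.zeros_like(mask); cv2.circle(k,tuple(int(v) for v in near),rad,255,-1)
    c,_=cv2.findContours(mask&k,cv2.RETR_EXTERNAL,cv2.CHAIN_APPROX_NONE)
    return max(c,key=cv2.contourArea)
def rect(m,c,z):
    """min-area rectangle of a contour on plane z: centre, (long, short), yaw of long side"""
    p=ray(m,cv2.convexHull(c).reshape(-1,2)+0.0,z)[:,:2].astype(np.float32)
    (cx,cy),_,_=r=cv2.minAreaRect(p); b=cv2.boxPoints(r); e=[b[1]-b[0],b[2]-b[1]]
    e.sort(key=lambda v:-np.hypot(*v)); a=np.arctan2(e[0][1],e[0][0])
    return np.array([cx,cy]),[round(float(np.hypot(*v)),1) for v in e],(a+np.pi/2)%np.pi-np.pi/2
E
python3 - <<'E'
from h import *
im=cv2.imread("pics/top0.png"); m=imaging.camera_model("top"); H=hsv(im)
for n,p in dict(stand=(176,215),stand2=(195,192),tray=(246,222),pad=(341,215),cradle=(399,228),carrier=(400,209)).items(): print(n,H[p[1],p[0]])
for n,lo,hi,near,rad,z in [("stand",(105,110,30),(130,255,255),(188,207),30,12),("tray",(18,120,60),(32,255,255),(256,222),45,14),("pad",(0,0,0),(180,255,35),(341,215),45,4)]:
    c=blob(cv2.inRange(H,lo,hi),near,rad); print(n,rect(m,c,z))
print("cradle",ray(m,(409,218),30))
for n in("snips",(306,265)),("toy",(221,277)),("deburr",(297,145)): print(n[0],ray(m,n[1],5)) if n[0]!="snips" or 1 else 0
w=imaging.camera_model("wrist"); s=bot.get_state()
Rt=R.from_euler('xyz',s["orientation"]).as_matrix(); print(w)
print("cam in tool",Rt.T@(w["position"]-s["tcp_pos"])); print(Rt.T@R.from_euler('xyz',w["rotation"]).as_matrix())
E
```

```text
stand [110 126  75]
stand2 [109 140 102]
tray [ 24 180 159]
pad [24 75 17]
cradle [78 16 80]
carrier [68 14 75]
stand (array([576.87512207, 316.39682007]), [102.2, 83.4], np.float32(-0.110942364))
tray (array([534.92773438, 121.40301514]), [161.1, 97.9], np.float32(1.5316645))
pad (array([ 557.77197266, -122.70542908]), [131.1, 130.6], np.float32(-0.14154077))
cradle [[ 550.95869869 -310.73086357   30.        ]]
snips [[414.46377105 -24.14628491   5.        ]]
toy [[377.09937501 217.63613316   5.        ]]
deburr [[760.26268886   4.84223715   5.        ]]
{'K': array([[306.52877644,   0.        , 280.23693599],
       [  0.        , 306.52877644, 207.66014464],
       [  0.        ,   0.        ,   1.        ]]), 'position': array([106.69980359, 546.15503865, 372.99208718]), 'rotation': array([-0.33437885,  0.00196767,  1.2242198 ])}
cam in tool [  85.22455288    0.19943005 -142.40597138]
[[ 2.48379182e-04  9.44540190e-01  3.28395750e-01]
 [ 9.99999899e-01 -3.57333096e-04  2.71429559e-04]
 [ 3.73722797e-04  3.28395650e-01 -9.44540183e-01]]
```

Run:
```python
from h import *
import pickle
D={}
for n,(x,y) in dict(stand=(577,316),tray=(535,121),pad=(558,-123),cradle=(550,-311)).items():
    bot.move_ptp([x-25,y,205],[np.pi,0,np.pi])
    m=imaging.camera_model("wrist"); im=imaging.capture("wrist"); D[n]=(m,im); cv2.imwrite(f"pics/w_{n}.png",im)
    s=bot.get_state(); print(n,s["t"],np.round(s["tcp_pos"],1),np.round(s["qpos"],2))
pickle.dump(D,open("d.pkl","wb"))
cv2.imwrite("pics/w4.png",cv2.resize(np.vstack([np.hstack([D["stand"][1],D["tray"][1]]),np.hstack([D["pad"][1],D["cradle"][1]])]),(800,600),interpolation=cv2.INTER_AREA))
```

```text
stand 1.6917 [551.2 317.  205.2] [0.41 0.5  0.01 1.08 0.   0.4 ]
tray 2.5583 [510.8 122.3 205.4] [ 0.09  0.3  -0.3   0.97  0.    0.09]
pad 3.575 [ 533.1 -121.3  204.9] [-0.36  0.34 -0.24  0.99  0.   -0.36]
cradle 4.4 [ 525.3 -308.8  205. ] [-0.65  0.45 -0.07  1.05  0.   -0.66]
```

View pics/w4.png

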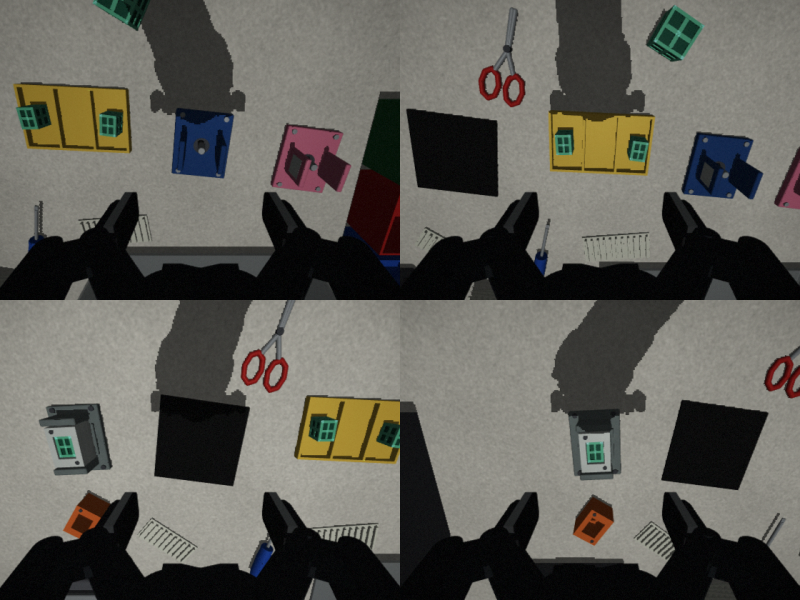

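The 2×2 wrist picture (composite px) shows each target clear and well centred. The stand with its post is at (201,150), the tray at (601,143), the pad at (201,440), and the carrier with the green moulding in the cradle at (596,452). The pink and orange decoys are separate.

Run:
```python
from h import *
import pickle
D=pickle.load(open("d.pkl","rb"))
m,im=D["stand"];H=hsv(im)
c=blob(cv2.inRange(H,(100,90,20),(130,255,255)),(281,200),75); print("stand base",rect(m,c,12))
g=cv2.inRange(H,(0,0,70),(180,70,255)); c=blob(g,(282,210),14); print("post",rect(m,c,38), cv2.boundingRect(c))
m,im=D["tray"];H=hsv(im)
c=blob(cv2.inRange(H,(15,90,25),(35,255,255)),(281,200),85); print("tray",rect(m,c,14))
m,im=D["pad"];H=hsv(im)
c=blob(cv2.inRange(H,(0,0,0),(180,255,33)),(281,195),90); print("pad",rect(m,c,4))
m,im=D["cradle"];H=hsv(im)
print(H[215,255:300:4].tolist()); print(H[180:250:5,255].tolist())
c=blob(cv2.inRange(H,(60,80,40),(95,255,255)),(275,212),40); print("mould",rect(m,c,48))
for t in (130,150,170):
    c=blob(cv2.inRange(H,(0,0,t),(180,60,255)),(275,210),40); print("carrier",t,rect(m,c,50))
def crop(n,x,y,w,h): return cv2.resize(D[n][1][y:y+h,x:x+w],(400,400),interpolation=cv2.INTER_NEAREST)
cv2.imwrite("pics/crop.png",np.hstack([crop("stand",226,140,110,110),crop("cradle",220,150,110,110)]))
```

```text
stand base (array([576.29107666, 318.61312866]), [110.5, 88.7], np.float32(-0.10618687))
post (array([577.4552002 , 318.97988892]), [9.1, 8.6], np.float32(-0.0010969639)) (278, 207, 9, 9)
tray (array([534.72174072, 122.25552368]), [164.3, 102.7], np.float32(1.5222119))
pad (array([ 557.88226318, -123.11521912]), [139.3, 138.5], np.float32(-0.1396668))
[[65, 9, 162], [60, 9, 162], [77, 128, 145], [76, 137, 82], [78, 141, 85], [78, 150, 56], [80, 139, 66], [77, 124, 148], [65, 9, 165], [66, 8, 163], [83, 24, 85], [90, 23, 66]]
[[110, 28, 27], [90, 5, 54], [54, 8, 164], [53, 6, 163], [50, 5, 159], [72, 8, 162], [75, 6, 164], [65, 9, 162], [54, 8, 160], [55, 9, 162], [54, 8, 160], [60, 7, 156], [60, 6, 157], [90, 21, 62]]
mould (array([ 549.97717285, -316.5847168 ]), [31.4, 24.5], np.float32(0.050783396))
carrier 130 (array([ 550.33538818, -316.33972168]), [59.3, 43.9], np.float32(0.04908693))
carrier 150 (array([ 550.29498291, -316.42596436]), [59.0, 43.2], np.float32(0.042775393))
carrier 170 (array([ 524.6541748 , -298.39556885]), [4.7, 4.5], np.float32(-0.30142546))
```

View pics/crop.png

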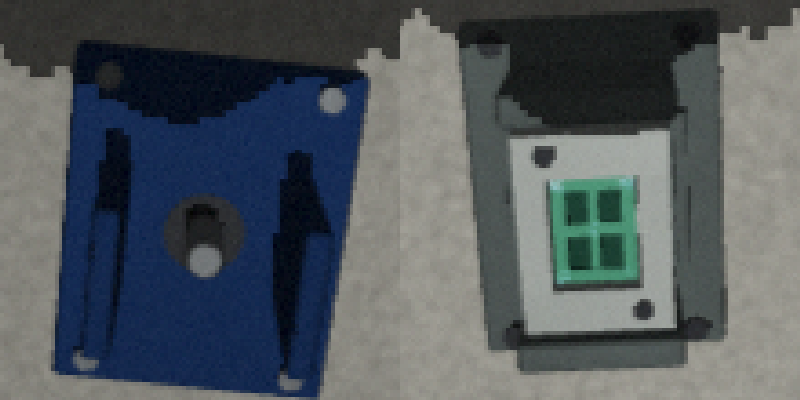

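The crop shows the stand's post top at about (205,260), with blue cheeks either side, and the carrier with its moulding square in the cradle. The sizes match those given to within about 1 mm. Next I grasp the carrier across its width and set it on the pad.

Run:
```python
from h import *
import pickle
def st(t):
    s=bot.get_state(); print(t,round(s["t"],2),np.round(s["tcp_pos"],1),"ori",np.round(s["orientation"],3),"op",round(s["opening"],3),"F",np.round(s["contact_force"],1),round(s["gripper_force"],1))
o=[np.pi,0,0.047-np.pi]
bot.move_ptp([550.2,-316.4,110],o)
print(bot.movel([550.2,-316.4,24],max_speed=80,threshold=8)); st("down")
bot.grip(0.0,60); st("grip")
bot.movel([550.2,-316.4,120],max_speed=100); st("lift")
o=[np.pi,0,np.pi]
bot.move_ptp([550,-123,120],o); st("over")
bot.movel([550,-123,40],max_speed=120)
print(bot.movel([550,-123,15],max_speed=40,threshold=6)); st("touch")
bot.grip(1.0); st("open")
bot.movel([550,-123,120],max_speed=150)
bot.move_ptp([525,-123,205],o)
m=imaging.camera_model("wrist"); im=imaging.capture("wrist"); cv2.imwrite("pics/p1.png",im); H=hsv(im)
c=blob(cv2.inRange(H,(0,0,130),(180,60,255)),(275,210),50); print("carrier",rect(m,c,44)); 
c=blob(cv2.inRange(H,(60,80,40),(95,255,255)),(275,212),50); print("mould",rect(m,c,42)); st("end")
```

```text
False
down 6.1 [ 550.6 -316.7   24.6] ori [-3.141e+00  1.000e-03 -3.095e+00] op 1.0 F [-0.1  1.  -0.6] 0.0
grip 6.57 [ 550.6 -316.8   24.6] ori [-3.141e+00  1.000e-03 -3.095e+00] op 0.502 F [ 0.1 -1.   4. ] 62.2
lift 7.67 [ 549.7 -316.   119.1] ori [ 3.141e+00 -1.000e-03 -3.095e+00] op 0.508 F [ 0.1 -0.1 -2. ] 61.7
over 8.47 [ 550.4 -123.4  120. ] ori [-3.141  0.    -3.141] op 0.504 F [-0.  -0.2 -1.9] 61.6
True
touch 9.82 [ 549.8 -122.9   18.6] ori [-3.142 -0.    -3.141] op 0.504 F [-0.6  0.3  5.9] 62.6
open 10.32 [ 549.1 -122.6   17.9] ori [ 3.141e+00 -2.000e-03 -3.142e+00] op 0.995 F [ 0.6  1.2 -0.2] 0.0
carrier (array([ 549.57873535, -122.46825409]), [59.5, 43.3], np.float32(0.012021065))
mould (array([ 549.51184082, -122.64637756]), [30.4, 24.5], np.float32(0.00032913685))
end 11.65 [ 524.4 -122.8  204. ] ori [ 3.141e+00 -1.000e-03  3.141e+00] op 1.0 F [-0.6 -0.4 -0.4] 0.0
```

View pics/p1.png

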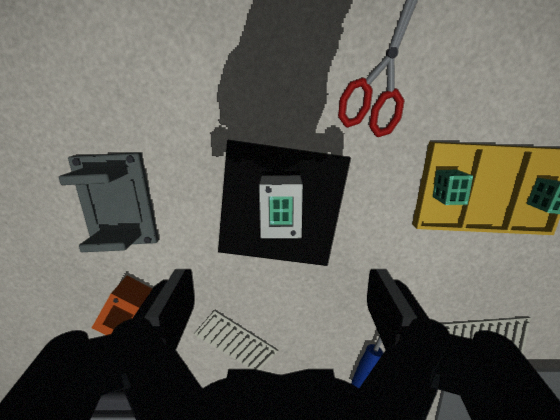

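The carrier sits on the pad at px (281,210), measured within 0.5 mm of where it was placed, so the calibration holds. Next I retake it by its short ends and insert it in the stand.

```bash
cat >> h.py <<'E'
def st(t):
    s=bot.get_state(); print(t,round(s["t"],2),np.round(s["tcp_pos"],1),"ori",np.round(s["orientation"],3),"op",round(s["opening"],3),"F",np.round(s["contact_force"],1),round(s["gripper_force"],1))
E
python3 - <<'E'
from h import *
o=[np.pi,0,-np.pi/2]; x,y=549.6,-122.6
bot.move_ptp([x,y,110],o)
bot.movel([x,y,40],max_speed=120)
print(bot.movel([x,y,12.5],max_speed=60,threshold=8)); st("down")
bot.grip(0.0,110); st("grip")
bot.movel([x,y,130],max_speed=150)
x,y=576.9,318.8; o=[np.pi,0,-0.106-np.pi/2]
bot.move_ptp([x,y,130],o); st("over")
bot.movel([x,y,85],max_speed=100); st("above")
t=bot.movel([x,y,41],max_speed=40,threshold=10); st(f"in {t}")
if not t:
    t=bot.movel([x,y,17],max_speed=25,threshold=45); st(f"push {t}")
im=imaging.capture("scene"); cv2.imwrite("pics/s2.png",cv2.resize(im[110:250,230:410],(720,560),interpolation=cv2.INTER_CUBIC))
E
```

```text
False
down 14.38 [ 549.4 -122.5   12.2] ori [ 3.141  0.    -1.571] op 0.997 F [-0.6 -0.5 -0.1] 0.0
grip 14.74 [ 550.4 -122.8   13.5] ori [-3.140e+00 -1.000e-03 -1.571e+00] op 0.68 F [-1.4 -0.1  5.3] 118.4
over 17.3 [577.3 317.6 129.9] ori [ 3.142e+00 -1.000e-03 -1.678e+00] op 0.684 F [ 0.   0.3 -2. ] 117.7
above 17.9 [577.2 318.5  85.1] ori [-3.142 -0.    -1.677] op 0.679 F [ 0.1  0.2 -2.4] 117.7
in False 19.15 [577.2 318.9  41.4] ori [-3.141  0.    -1.677] op 0.681 F [ 0.2 -0.3 -1.5] 117.7
push False 20.26 [577.2 319.   21.4] ori [-3.140e+00  1.000e-03 -1.677e+00] op 0.683 F [-9.3 -4.5 29.4] 123.2
```

View pics/s2.png

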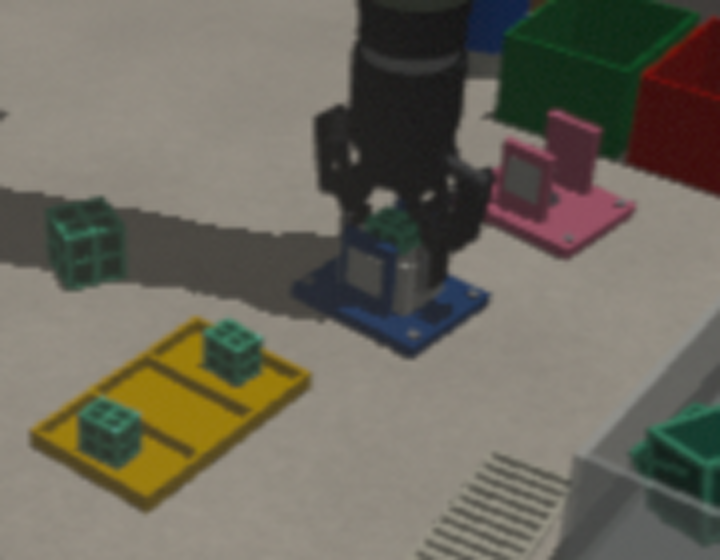

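The scene picture shows the carrier down between the blue cheeks, with the moulding risen green above it at about (392,230). TCP 21.4 matches the seated height. Next I release it and check from above.

Run:
```python
from h import *
x,y=577.2,318.9; o=[np.pi,0,-0.106-np.pi/2]
bot.dwell(0.2); st("held")
bot.grip(1.0); st("open")
bot.movel([x,y,110],max_speed=150)
bot.movel([x,y,205],max_speed=200)
m=imaging.camera_model("wrist"); im=imaging.capture("wrist"); H=hsv(im)
px=proj(m,[[x,y,52]])[0]; print(px)
k=cv2.inRange(H,(60,80,30),(95,255,255)); c=blob(k,px,60); print("mould",rect(m,c,68))
c=blob(cv2.inRange(H,(0,0,100),(180,60,255)),px,45); print("carrier",rect(m,c,52))
i,j=int(px[0]),int(px[1]); cv2.imwrite("pics/v3.png",cv2.resize(im[max(j-70,0):j+70,i-70:i+70],(560,560),interpolation=cv2.INTER_NEAREST)); st("end")
```

```text
held 20.51 [577.2 319.   21.4] ori [-3.140e+00  1.000e-03 -1.677e+00] op 0.683 F [-10.   -4.3  30.1] 123.1
open 20.9 [576.7 318.6  16.2] ori [ 3.141 -0.    -1.677] op 0.999 F [-0.5  0.6 -0.3] 0.0
[278.85829364 191.64187213]
mould (array([576.2958374 , 316.91574097]), [31.6, 27.5], np.float32(-0.106072664))
carrier (array([582.20800781, 357.3145752 ]), [71.9, 19.1], np.float32(-0.10622883))
end 22.34 [576.  318.4 202.6] ori [ 3.138e+00 -2.000e-03 -1.677e+00] op 1.003 F [0.4 0.3 0.1] 0.0
```

View pics/v3.png

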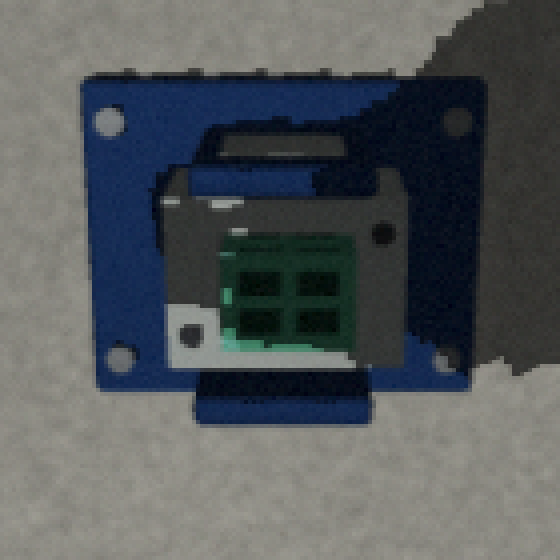

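The crop shows the carrier square and down on the stand, with the moulding standing out at about (287,293). Next I take the moulding by its ends and place it in the tray.

Run:
```python
from h import *
x,y=576.6,318.4; o=[np.pi,0,-0.106-np.pi/2]
bot.movel([x,y,90],max_speed=150)
t=bot.movel([x,y,53],max_speed=60,threshold=6); st(f"down {t}")
bot.grip(0.0,30); st("grip")
zg=bot.get_state()["tcp_pos"][2]
bot.movel([x,y,zg+30],max_speed=50); st("lift")
bot.movel([x,y,130],max_speed=120); st("up")
X,Y=534.7,122.3; o=[np.pi,0,-0.049-np.pi/2]
s=bot.get_state()
if s["opening"]>0.3:
    bot.move_ptp([X,Y,120],o)
    m=imaging.camera_model("wrist"); im=imaging.capture("wrist"); cv2.imwrite("pics/v4.png",im); st("over tray"); print(zg)
```

```text
down False 24.02 [576.7 318.5  53. ] ori [-3.142  0.    -1.677] op 1.0 F [-0.3 -0.1 -0.1] 0.0
grip 24.56 [576.8 318.5  53.4] ori [-3.141  0.    -1.677] op 0.37 F [-0.2  0.2  2.4] 32.2
lift 25.32 [576.4 318.4  83.4] ori [ 3.141 -0.    -1.677] op 0.367 F [-0.5 -0.5 -0.9] 31.9
up 25.86 [576.4 318.3 129.7] ori [ 3.141 -0.    -1.677] op 0.369 F [-0.4  0.6 -0.4] 31.9
over tray 26.73 [535.5 123.4 120.1] ori [-3.141e+00  1.000e-03 -1.619e+00] op 0.364 F [-0.6 -0.2 -1.8] 31.9
53.42119175741668
```

View pics/v4.png

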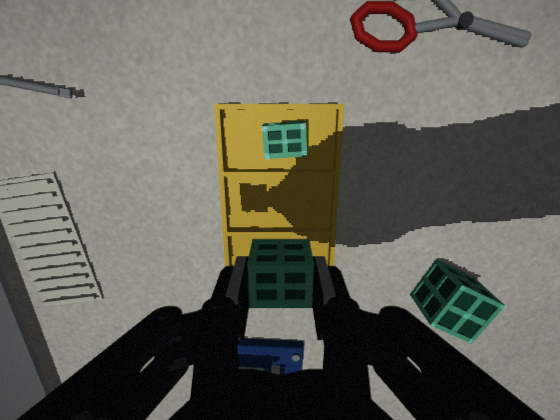

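The moulding is held square at about (281,275). The empty middle compartment is at (281,200) in this oblique view. Next I lower it in.

Run:
```python
from h import *
X,Y=534.7,122.3
bot.movel([X,Y,40],max_speed=100)
t=bot.movel([X,Y,17],max_speed=20,threshold=3); st(f"touch {t}")
bot.grip(0.75); st("open")
bot.movel([X,Y,100],max_speed=80)
o=[np.pi,0,-0.049-np.pi/2]
bot.movel([X,Y,205],max_speed=200)
bot.move_ptp([530,190,290],[np.pi,0,np.pi])
m=imaging.camera_model("wrist"); im=imaging.capture("wrist"); H=hsv(im)
for n,P in dict(mould=(X,Y,35),carrier=(576.6,318.4,52)).items():
    px=proj(m,[P])[0]; print(n,px)
    if n=="mould": print(rect(m,blob(cv2.inRange(H,(60,80,20),(95,255,255)),px,22),35))
    else: print(rect(m,blob(cv2.inRange(H,(0,0,100),(180,60,255)),px,32),52))
sc=imaging.capture("scene")
cv2.imwrite("pics/f.png",np.hstack([cv2.resize(im[100:300,100:480],(400,210)),cv2.resize(sc[130:250,230:400],(400,282))[:210]])); cv2.imwrite("pics/f2.png",np.hstack([im[60:320,130:530],cv2.resize(sc[130:250,230:400],(369,260),interpolation=cv2.INTER_CUBIC)])); st("end")
```

```text
touch True 28.62 [534.5 122.3  19.4] ori [ 3.141 -0.    -1.62 ] op 0.364 F [-0.1  0.6  4.3] 32.5
open 29.03 [533.6 122.2  18.7] ori [ 3.139 -0.    -1.62 ] op 0.752 F [-0.4  0.3  0.1] 0.0
mould [228.99838339 173.78436806]
(array([531.21075439, 124.79366302]), [34.7, 26.3], np.float32(0.00088977814))
carrier [378.25972636 208.16121353]
(array([579.36071777, 319.12197876]), [65.4, 43.7], np.float32(-0.10547578))
end 32.43 [529.8 189.8 289.4] ori [-3.141e+00 -1.000e-03 -3.142e+00] op 0.752 F [ 0.3  0.4 -0.3] 0.0
```

View pics/f2.png

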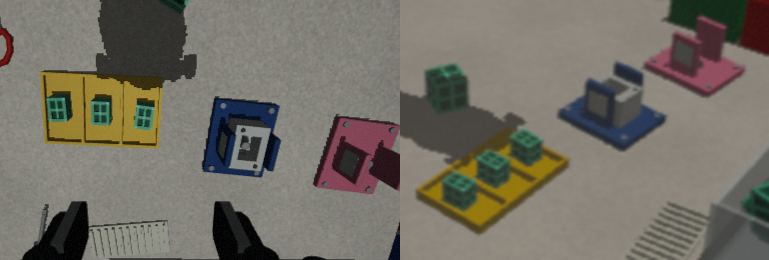

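Both views show the moulding upright in the middle compartment at (100,111). The empty carrier is still level and down on the stand at (248,147).

```bash
python3 -c "
from bench import bot
print(bot.sign_off())"
```

```text
the job is handed in; nothing more can be done
None
```

I handed the job in at about 32 s of the 67 s allowed: in the last pictures the moulding stands upright in the tray's middle compartment, the empty carrier is fully down on the blue stand, and nothing nearby looks disturbed; the sign-off gave no verdict.

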